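Free a jammed parts tube by tapping its rim

ROBOT

A 6-joint arm with a two-finger parallel gripper is mounted at the origin on the work surface. World frame = base frame: x ahead of the robot, y to its left, z up, the work surface at z = 0. Lengths are in m, angles in rad, forces in N, time in s.
With the tool pointing down it reaches from about 0.375 to 0.975 m from the base axis. Payload 3.8 kg.
Tool frame: the origin (TCP) lies midway between the tips of the shut fingers; the grasp point (between the pads) lies 19 mm behind it; z points along the fingers, y is the line along which they close (so a half turn about z gives the same grasp; the last joint's range is limited). The gripper opens to 88 mm and grips with 3 to 60 N. Pads are 18 mm wide; open, the fingers measure 123 mm over their backs; the gripper's body (75 mm by 187 mm) begins 45 mm behind the grasp point.
Start: joints at [1.264, 0.264, 1.604, -0, 1.274, -0.037], TCP at [0.18, 0.651, 0.239] pointing down, gripper open.
Joint ranges: [-2.63, 2.63], [-0.94, 2.18], [0.31, 2.57], [-1.31, 4.45], [0, 2.66], [-2.55, 2.55]. Speed limits (rad/s): [2.57, 2.57, 3.14, 3.14, 3.14, 3.14].

INTERFACE

Orientations are given as a rotation vector (axis times angle).
In Python, from cell import manip, inverse_kinematics, cams, order gives the robot as it stands. Calls block until the motion is done:
- manip.move_pose(position, orientation): joint-space move of the TCP to a pose.
- manip.move_linear(position, rate=0.15, rot=None): straight line of the TCP; rot=None keeps the orientation; rate is the mean speed in m/s.
- manip.set_joints(angles): joint-space move.
- manip.set_gripper(opening, force=None): finger opening in m; force is the grip in N (None keeps the last); returns when the fingers have stopped.
- manip.dwell(seconds).
- inverse_kinematics(position, orientation): joint angles nearest the present ones, or None.
- manip.state(): the state.
- cams.capture(name): name is "scene" or "side" or "wrist"; returns a dict with "image" (480x640x3 uint8, blue, green, red), "z_map" (480x640 float32, m along the optical axis (not along the pixel's ray), 0 where there is no reading), "intrinsics" (3x3 intrinsics, pixels), "position" and "orientation" of the camera in the world; the wrist camera has in their place "T_tool_cam" (4x4, takes a point from camera to tool coordinates, whose origin is the TCP and whose axes are the flange's). Camera axes: x right, y down, z forward; pixel columns grow to the right and rows downward; lengths in m; the calibration is good to about 2 mm. A picture is of the moment at which its call begins: read the wrist's pose just before it.
A pose or a line that the arm cannot do raises manip.IKError and nothing moves.
- order.close_job(): hands the job in; it is judged then, once.
The state is a dict: "clock": time; "joint_pos": joint angles; "joint_velocities": joint speeds; "tau": joint torques, N m; "tool_pos": TCP position; "tcp_rot": TCP orientation; "contact_force": force on the tool from outside, world axes, zero at the start; "moment": the same for the moment, N m; "gripper_width": finger opening in m; "grasp_force": force on a finger pad.
Only numpy, scipy, OpenCV 4.12 (cv2) and the standard library are available. Lean on these libraries where they do the work, as an engineer would, in place of code of your own. Each camera call takes 0.05 s, during which the arm holds its last target. There are 200 camera calls.

TASK

A fat steel pillar is wedged in the mouth of the clear parts tube, with two brass pillars trapped behind it. Pick up the tube, tip it mouth down over the aluminium tray and tap its blue rim on top of the tray's red knock bar until all three pillars have dropped into the tray, then lay the empty tube flat on the black pad again and let go. Do not disturb the jar, tweezers and screwdriver on the bench.

Things in the scene. Friction and masses are not known exactly. Their poses are not given: they have to be found in the camera images.
- tube: Clear square parts tube, 110 mm long, about 110 g empty, lying on the black pad, mouth roughly towards the robot. Origin: middle of its underside; x along the tube (open mouth at -55 mm, closed tail at +55), z up as it lies. Blue square end caps (44 x 44, 8 mm thick) at both ends; between them (x -47 to +47) the clear barrel is 30 mm wide and high, centre line at z = 22.
- tube_mouth (a point): Centre of the tube's mouth, on the rim's outer face (x = -55, y = 0, z = 22 mm in the tube's frame; same axes). The bore is 20 x 20 mm, centred on it; the mouth cap is a flat blue rim 12 mm wide all round.
- tube_mid (a point): Centre of the tube, on its centre line (x = 0, y = 0, z = 22 mm in the tube's frame; same axes). An 8 mm wide slot runs along the barrel's top. Grip the barrel from above, across y; held firmly, 30 mm from the mouth (25 mm from this point), it hardly pivots when the lower rim edge is struck at 45 degrees; held further back, it pivots and softens the blow.
- tube_rim_low (a point): Middle of the rim's lower outer edge (x = -55, y = 0, z = 0 mm in the tube's frame; same axes): the edge that strikes the bar.
- steel_pillar_mid (a point): Centre of the dark steel hex pillar, 14 mm across flats, 20 mm long (its x), 26 g. Wedged under a red sprung tongue 19 mm from the mouth, its front 3 mm inside the rim. It holds when the tube is smoothly carried and tipped (wild swings may shake it loose). Each tap of the rim on the bar at 0.1 to 0.3 m/s shifts it out a few mm; after some 4 to 6 mm it comes free and slides out.
- brass_1_mid (a point): Centre of the first brass hexagonal pillar, 12 mm across flats, 20 mm long (along its x), 21 g, loose in the bore behind the steel one. It passes under the tongue freely once the steel one is out.
- brass_2_mid (a point): Centre of the second brass pillar, as the first, further in.
- tray: Fixed aluminium tray, outside 170 mm (x) by 150 mm (y), walls 4 mm thick and 28 mm high, floor 4 mm thick. Origin: centre of its underside, z up. The red knock bar forms its +x side, which lies away from the robot.
- bar: Red steel knock bar fixed along the tray's +x side: 12 mm wide, 150 mm long (y), flat top 40 mm above the bench. Origin: centre of its top face; axes as the tray's, inside of the tray towards -x. With the tube tipped 45 degrees, mouth towards the tray's -x side, its lower rim edge (22 mm from the centre line) on the middle of this top, what leaves the bore falls into the tray.
- pad: Fixed black rubber pad on which the tube rests, 190 mm (x) by 110 mm (y), 4 mm thick. Origin: centre of its underside, z up.
- jar: Bystander: small amber jar with a white cap, 42 mm diameter, 50 mm tall, origin under its centre.
- tweezers: Bystander: steel tweezers, 117 mm long, 7 mm high, lying along their x axis.
- driver: Bystander: yellow-handled screwdriver, 150 mm long, lying along its x axis.
Not all that is in view belongs to the job. Several things look just like the pad: the one meant starts nearest to the robot's base.

How it is judged:
By the outcome, as a careful person would: the job done as asked, in the order asked, and still so for the second after the job is handed in, with the robot touching nothing.
It also fails if it takes over 54 s, if anything falls off the work surface, if the arm or the gripper's body presses on something with over 40 N, if the wrist force passes 120 N, or if a joint passes its speed limit or range.

## Working session

There is one attempt and no reset: what is moved stays moved. The work goes in short steps, each a Python script; the robot and the scene stay as the last script left them, time stands still between calls to the robot, and variables do not carry over. Pictures are saved under pics/ and viewed, at most 10 in all, crops included, and the job is handed in when it is done.

```bash
ls; mkdir -p pics
cat > h.py <<'E'
import numpy as np, cv2
from scipy.spatial.transform import Rotation as R
from cell import manip, inverse_kinematics, cams, order
def cap(name):
    s=manip.state(); c=cams.capture(name)
    K=np.array(c["intrinsics"]); T=np.eye(4)
    if name=="wrist":
        W=np.eye(4); W[:3,:3]=R.from_rotvec(s["tcp_rot"]).as_matrix(); W[:3,3]=s["tool_pos"]
        T=W@np.array(c["T_tool_cam"])
    else:
        o=np.array(c["orientation"]); T[:3,:3]=o if o.shape==(3,3) else R.from_rotvec(o).as_matrix(); T[:3,3]=c["position"]
    return c["image"],c["z_map"],K,T
def cloud(z,K,T):
    v,u=np.mgrid[:z.shape[0],:z.shape[1]]
    p=np.stack([(u-K[0,2])*z/K[0,0],(v-K[1,2])*z/K[1,1],z],-1)
    return p@T[:3,:3].T+T[:3,3]
def ray(u,v,K,T,h):
    d=T[:3,:3]@np.array([(u-K[0,2])/K[0,0],(v-K[1,2])/K[1,1],1]); return T[:3,3]+d*(h-T[2,3])/d[2]
E
python3 - <<'E'
from h import *
a=cap("scene");b=cap("side")
np.savez("s.npz",i=a[0],z=a[1],K=a[2],T=a[3]);np.savez("d.npz",i=b[0],z=b[1],K=b[2],T=b[3])
cv2.imwrite("pics/a.png",a[0]);cv2.imwrite("pics/b.png",b[0]);print(a[3],b[3],manip.state())
E
```

```text
pics
[[-0.39195871  0.56776244 -0.72388824  1.5521917 ]
 [ 0.91988089  0.23015638 -0.31756447  0.18211292]
 [-0.01369368 -0.79036312 -0.61248561  0.8802826 ]
 [ 0.          0.          0.          1.        ]] [[ 0.95146055 -0.22095673  0.21424507  0.32182532]
 [-0.30732821 -0.64477998  0.69986295 -1.03991682]
 [-0.0164985  -0.73173554 -0.68138895  0.84440323]
 [ 0.          0.          0.          1.        ]] {'clock': 0.1, 'joint_pos': array([ 1.26411733e+00,  2.64673137e-01,  1.60524177e+00, -4.38874573e-06,
        1.27370009e+00, -3.68769357e-02]), 'joint_velocities': array([ 0.00124341,  0.00010077, -0.00377434, -0.00172934,  0.00056339,
       -0.00043876]), 'tau': array([-9.00750092e-05, -5.03602910e+01, -3.58081055e+01,  7.30278064e-02,
        2.31149228e-02, -4.09668723e-05]), 'tool_pos': array([0.17970792, 0.64996791, 0.23751332]), 'tcp_rot': array([-0.42247168, -3.11271045,  0.00313071]), 'contact_force': array([ 0.43810157,  0.77472322, -0.45823625]), 'moment': array([-0.01837313, -0.03001791,  0.00910496]), 'grasp_force': 0.0, 'gripper_width': 0.08801901504308285}
```

View pics/a.png

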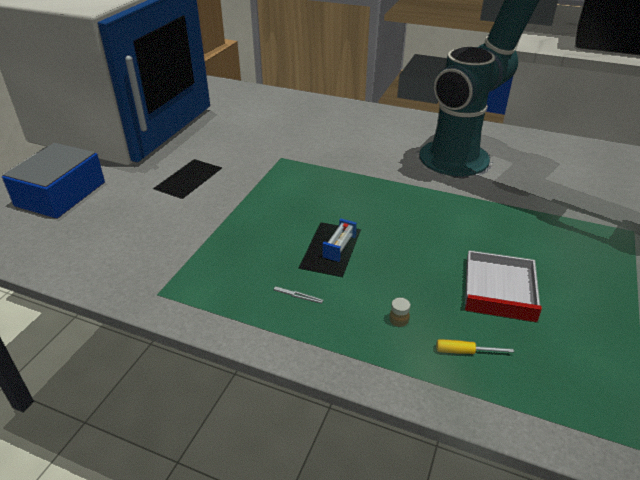

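View pics/b.png

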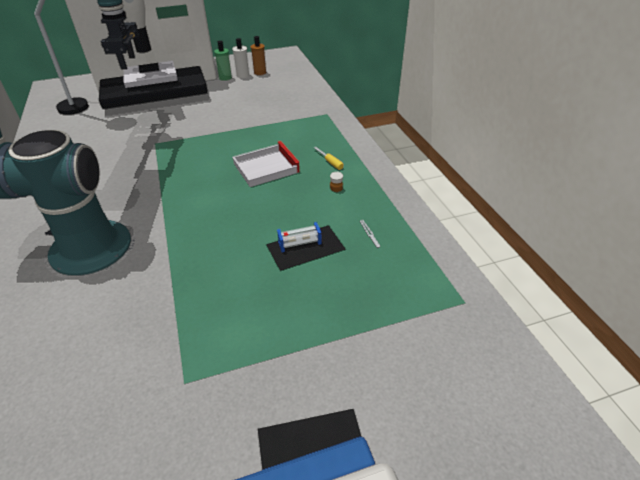

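The scene view shows the tube on the pad at about (340,240), the tray with its red bar at (503,290), the jar at (400,310), the tweezers at (298,295) and the driver at (470,348). The side view agrees: tube at (300,237), tray at (266,163).

Run:
```python
from h import *
for f,boxes in (("s.npz",dict(tube=(300,210,365,280),tray=(460,245,545,325),jar=(385,293,415,330),tw=(270,283,328,305),drv=(430,335,518,360))),("d.npz",dict(tube=(262,215,350,272),tray=(228,138,304,190),jar=(325,168,348,195)))):
    d=np.load(f);P=cloud(d["z"],d["K"],d["T"]);h=cv2.cvtColor(d["i"],cv2.COLOR_BGR2HSV).astype(int)
    H,S,V=h[...,0],h[...,1],h[...,2]
    ms=dict(blue=(H>100)&(H<125)&(S>120),red=((H<6)|(H>174))&(S>150),black=(V<50)&(S<80),notgreen=~((H>60)&(H<95)&(S>60)))
    for n,(x0,y0,x1,y1) in boxes.items():
        for m in (("blue","black") if n=="tube" else ("red","notgreen") if n=="tray" else ("notgreen",)):
            B=np.zeros(H.shape,bool);B[y0:y1,x0:x1]=1
            q=P[B&ms[m]&(d["z"]>0)]
            if len(q)<5: continue
            r=cv2.minAreaRect(q[:,:2].astype(np.float32))
            print(f,n,m,len(q),"rect",np.round(r[0],3),np.round(r[1],3),round(r[2],1),"z",np.round(np.percentile(q[:,2],[2,50,98]),3))
```

```text
s.npz tube blue 396 rect [ 0.515 -0.185] [0.069 0.181] 87.5 z [0.001 0.031 0.049]
s.npz tube black 1205 rect [ 0.558 -0.193] [0.193 0.107] 5.2 z [-0.001  0.003  0.007]
s.npz tray red 1153 rect [0.63  0.226] [0.018 0.15 ] 9.8 z [0.002 0.026 0.041]
s.npz tray notgreen 4478 rect [0.527 0.216] [0.223 0.163] 9.1 z [-0.001  0.005  0.04 ]
s.npz jar notgreen 505 rect [0.701 0.026] [0.097 0.041] 3.9 z [-0.     0.036  0.052]
s.npz tw notgreen 246 rect [ 0.739 -0.202] [0.119 0.02 ] 89.0 z [-0.002  0.004  0.008]
s.npz drv notgreen 677 rect [0.743 0.19 ] [0.048 0.157] 19.1 z [-0.002  0.017  0.027]
d.npz tube blue 185 rect [ 0.553 -0.151] [0.103 0.126] 86.2 z [-0.     0.032  0.05 ]
d.npz tube black 1374 rect [ 0.555 -0.197] [0.186 0.11 ] 6.2 z [-0.     0.003  0.007]
d.npz tray red 197 rect [0.625 0.224] [0.014 0.156] 8.7 z [0.009 0.034 0.041]
d.npz tray notgreen 1949 rect [0.552 0.245] [0.204 0.229] 9.4 z [-0.002  0.005  0.039]
d.npz jar notgreen 263 rect [0.739 0.068] [0.139 0.042] 67.2 z [-0.001  0.027  0.051]
```

```bash
cat >> h.py <<'E'
def tool(yaw,tip=0.):
    "tool rotation matrix: grips across a tube whose x axis has this yaw, raised by tip at the tail"
    A=R.from_euler("ZY",[yaw,-tip]).as_matrix()
    return np.stack([-A[:,0],A[:,1],-A[:,2]],1), A
rv=lambda M:R.from_matrix(M).as_rotvec()
E
python3 - <<'E'
from h import *
M,_=tool(0.1); M2,_=tool(np.radians(9.5),np.pi/4)
print(inverse_kinematics([.54,-.187,.26],rv(M)),inverse_kinematics([.645,.228,.065],rv(M2)))
manip.move_pose([.50,-.187,.26],rv(M))
i,z,K,T=cap("wrist");cv2.imwrite("pics/w.png",i);np.savez("w.npz",i=i,z=z,K=K,T=T);print(T,manip.state()["clock"])
E
```

```text
[-3.76957741e-01  5.58989321e-02  1.80393581e+00 -4.44089210e-16
  1.28175791e+00 -2.04775407e+00] [0.37718077 0.20063396 2.28028705 4.06582424 0.18695746 0.80561999]
[[-1.00356558e-01  9.49866812e-01  2.96110790e-01  4.23543027e-01]
 [ 9.94951513e-01  9.57437351e-02  3.00769606e-02 -1.93340569e-01]
 [ 2.18353627e-04  2.97634299e-01 -9.54679934e-01  4.05775993e-01]
 [ 0.00000000e+00  0.00000000e+00  0.00000000e+00  1.00000000e+00]] 3.2917
```

View pics/w.png

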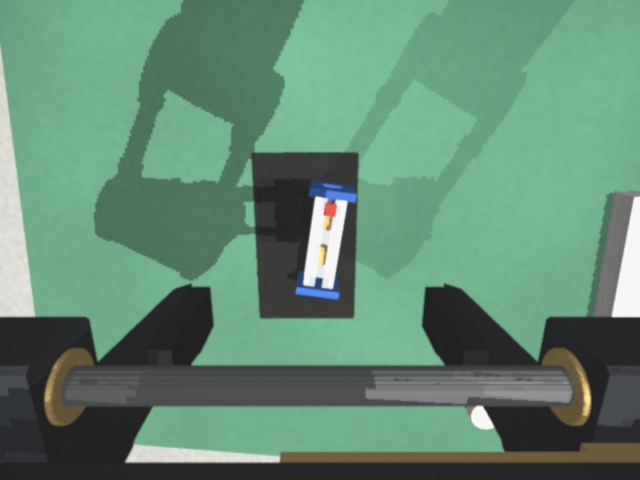

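The wrist view shows the mouth cap, next to the red tongue, at (333,190) and the tail cap at (318,290). Image-down is world +x, so the mouth faces the robot.

Run:
```python
from h import *
d=np.load("w.npz");P=cloud(d["z"],d["K"],d["T"]);h=cv2.cvtColor(d["i"],cv2.COLOR_BGR2HSV).astype(int)
m=(h[...,0]>100)&(h[...,0]<125)&(h[...,1]>120)
print("blue top z",np.percentile(P[m][:,2],[50,90,97]))
top=m&(P[...,2]>P[m][:,2].max()*0+0.043)
c=[]
for v0,v1 in((170,225),(260,310)):
    B=np.zeros(m.shape,bool);B[v0:v1,290:365]=1
    q=P[top&B];r=cv2.minAreaRect(q[:,:2].astype(np.float32));print(len(q),r);c.append(np.array(r[0]))
v=c[1]-c[0];print("centre",(c[0]+c[1])/2,"len",np.linalg.norm(v),"yaw",np.degrees(np.arctan2(v[1],v[0])))
pm=(h[...,2]<75)&(h[...,1]<80);pm[:150]=0;pm[322:]=0;pm[:,:250]=0;pm[:,362:]=0
print("pad",cv2.minAreaRect(P[pm&(abs(P[...,2])<.02)][:,:2].astype(np.float32)))
ty=np.radians(9.3);ux=np.array([np.cos(ty),np.sin(ty),0]);uy=np.array([-ux[1],ux[0],0]);bar=np.array([.626,.225,.04])
for flip in(0,1):
  for tip in(35,40,45,50,55):
    for dy in(-.04,0,.04):
      M,A=tool(ty,np.radians(tip))
      if flip: M=M@np.diag([-1,-1,1])
      o=[]
      for up in(0,.04,.1):
        tcp=bar+dy*uy+[0,0,up]+A@[.030,0,.022-.019]
        q=inverse_kinematics(tcp,rv(M)); o.append(None if q is None else np.round(q,2))
      print(flip,tip,dy,*o)
```

```text
blue top z [0.04676322 0.04864807 0.04913187]
414 ((0.4615153968334198, -0.17143839597702026), (0.04423047602176666, 0.07569736987352371), 89.67799377441406)
381 ((0.5123473405838013, -0.1736150085926056), (0.04405343160033226, 0.17652320861816406), 88.51084899902344)
centre [ 0.48693137 -0.1725267 ] len 0.05087852344477256 yaw -2.4518948249607333
pad ((0.5562717914581299, -0.19317270815372467), (0.18737265467643738, 0.10845201462507248), 5.8978800773620605)
0 35 -0.04 [ 0.28  0.2   2.19 -0.43  0.16 -1.05] [ 0.28  0.13  2.17 -0.28  0.24 -1.2 ] [ 0.28  0.05  2.13 -0.19  0.36 -1.3 ]
0 35 0 [ 0.36  0.22  2.17 -0.64  0.19 -0.78] [ 0.36  0.15  2.15 -0.45  0.26 -0.98] [ 0.36  0.06  2.12 -0.31  0.38 -1.12]
0 35 0.04 [ 0.44  0.23  2.15 -0.76  0.23 -0.6 ] [ 0.44  0.17  2.13 -0.57  0.29 -0.8 ] [ 0.44  0.08  2.09 -0.41  0.4  -0.97]
0 40 -0.04 None [ 0.28  0.12  2.23 -0.67  0.13 -0.81] [ 0.28  0.02  2.19 -0.33  0.24 -1.16]
0 40 0 None [ 0.37  0.13  2.21 -0.89  0.17 -0.53] [ 0.37  0.04  2.18 -0.51  0.27 -0.92]
0 40 0.04 None [ 0.45  0.15  2.19 -0.99  0.22 -0.37] [ 0.45  0.06  2.15 -0.64  0.31 -0.
[... 1594 characters left out ...]
e
1 45 0.04 [ 0.46  0.22  2.26  4.28  0.23 -2.48] None None
1 50 -0.04 [ 0.3   0.2   2.35  3.51  0.29 -1.84] [ 0.3   0.11  2.34  3.68  0.2  -2.01] None
1 50 0 [ 0.39  0.21  2.33  3.74  0.31 -2.  ] [ 0.39  0.13  2.32  3.96  0.24 -2.23] None
1 50 0.04 [ 0.48  0.23  2.3   3.94  0.34 -2.13] [ 0.48  0.15  2.29  4.17  0.28 -2.37] None
1 55 -0.04 [ 0.3   0.22  2.39  3.42  0.44 -1.74] [ 0.3   0.13  2.38  3.49  0.34 -1.82] [ 0.3  -0.    2.36  3.74  0.21 -2.08]
1 55 0 [ 0.4   0.24  2.37  3.6   0.45 -1.85] [ 0.4   0.14  2.36  3.71  0.37 -1.97] [ 0.4   0.02  2.34  4.03  0.25 -2.3 ]
1 55 0.04 [ 0.49  0.26  2.34  3.77  0.47 -1.95] [ 0.49  0.17  2.34  3.9   0.4  -2.1 ] [ 0.49  0.04  2.31  4.22  0.31 -2.43]
```

Run:
```python
from h import *
d=np.load("w.npz");P=cloud(d["z"],d["K"],d["T"]);h=cv2.cvtColor(d["i"],cv2.COLOR_BGR2HSV).astype(int)
m=(h[...,0]>100)&(h[...,0]<125)&(h[...,1]>120)
top=m&(P[...,2]>0.0445)&(P[...,2]<.052)
c=[]
for v0,v1 in((170,225),(260,310)):
    B=np.zeros(m.shape,bool);B[v0:v1,290:365]=1
    q=P[top&B][:,:2].astype(np.float32)
    q=q[np.linalg.norm(q-np.median(q,0),axis=1)<.028]
    r=cv2.minAreaRect(q);print(len(q),r,q.mean(0),np.median(P[top&B][:,2]));c.append(np.array(r[0]))
v=c[1]-c[0];print("centre",(c[0]+c[1])/2,"len",np.linalg.norm(v),"yaw",np.degrees(np.arctan2(v[1],v[0])))
for f,(x0,y0,x1,y1) in (("s.npz",(460,245,545,325)),("d.npz",(270,138,304,180))):
    d=np.load(f);P=cloud(d["z"],d["K"],d["T"]);h=cv2.cvtColor(d["i"],cv2.COLOR_BGR2HSV).astype(int)
    m=((h[...,0]<8)|(h[...,0]>172))&(h[...,1]>120);B=np.zeros(m.shape,bool);B[y0:y1,x0:x1]=1
    q=P[m&B];print(f,np.histogram(q[:,2],np.arange(.0,.05,.004))[0])
    q=q[(q[:,2]>.0375)&(q[:,2]<.044)][:,:2].astype(np.float32);print(f,len(q),cv2.minAreaRect(q),q.mean(0),np.median(q,0))
    # ray cast of contour hull onto z=.04 for the far/near edges
    k=cv2.findContours((m&B).astype(np.uint8),0,1)[0];k=max(k,key=cv2.contourArea)[:,0]
    w=np.array([ray(u,v,d["K"],d["T"],.04)[:2] for u,v in k],np.float32);print("ray hull",cv2.minAreaRect(w),w.min(0),w.max(0))
    s,co=np.sin(np.radians(9.3)),np.cos(np.radians(9.3))
    print("x' range",np.percentile(w@[co,s],[0,10,90,100]),"y'",np.percentile(w@[-s,co],[0,100]))
```

```text
399 ((0.4945526719093323, -0.17160049080848694), (0.04416001960635185, 0.008464344777166843), 87.83284759521484) [ 0.4940026  -0.17142619] 0.04796709646173669
353 ((0.5961468815803528, -0.17583520710468292), (0.044059138745069504, 0.008617657236754894), 87.26294708251953) [ 0.59562534 -0.17594466] 0.04792380837428428
centre [ 0.54534978 -0.17371785] len 0.10168242847605748 yaw -2.386858452393382
s.npz [ 58 101  89 108 102 101 103 101  97 255  93   0]
s.npz 275 ((0.6292256116867065, 0.22594121098518372), (0.017627066001296043, 0.14703312516212463), 9.033370018005371) [0.62893665 0.2275865 ] [0.6289797  0.22913986]
ray hull ((0.6481884121894836, 0.2269839644432068), (0.050930753350257874, 0.15367953479290009), 9.392794609069824) [0.61260533 0.15272494] [0.6840553  0.29959348]
x' range [0.65078191 0.6519424  0.7004456  0.70174367] y' [0.04243637 0.19605862]
d.npz [ 0  1 12 12 18 17 18 18 29 62 18  0]
d.npz 55 ((0.6244296431541443, 0.22277888655662537), (0.011415587738156319, 0.14431136846542358), 8.015124320983887) [0.6262901  0.21178065] [0.62646776 0.20492716]
ray hull ((0.6199104189872742, 0.19862297177314758), (0.027604196220636368, 0.19398614764213562), 9.146932601928711) [0.60001713 0.10098258] [0.6396327 0.2957574]
x' range [0.63000939 0.63122965 0.65659033 0.65762761] y' [-0.00112879  0.19280198]
```

Run:
```python
from h import *
M,A=tool(np.radians(-2.4)); M=M@np.diag([-1,-1,1])
p=np.array([.5453,-.1737,.009])+A@[-.025,0,0]
manip.move_pose(p+[0,0,.08],rv(M)); manip.move_linear(p,rate=.12)
w=manip.set_gripper(0.0,50); s=manip.state();print(s["gripper_width"],s["grasp_force"],s["tool_pos"]-p)
manip.move_linear(p+[0,0,.18],rate=.2)
s=manip.state();print(s["clock"],s["gripper_width"],s["contact_force"],s["joint_pos"])
# plan: view pose over tray
ty=np.radians(9.3)
for tip in(0,20,35):
    M2,A2=tool(ty,np.radians(tip));M2=M2@np.diag([-1,-1,1])
    print(tip,inverse_kinematics([.50,.205,.22],rv(M2)))
i,z,K,T=cap("side");print(T[:3,3])
cv2.imwrite("pics/side2.png",cv2.resize(i[100:300,200:400],(800,600)[:1]*1+(600,)) if 0 else cv2.resize(i[130:280,220:370],(600,600)))
```

```text
0.029573025530622375 49.98593185096979 [-3.51956249e-05 -4.25677217e-05 -2.23022157e-05]
8.8667 0.029260497185421338 [-0.21178578  0.56937161 -3.35013839] [-3.65793368e-01  6.31825666e-02  1.93332637e+00  5.27593941e-06
  1.14788037e+00  1.24688679e+00]
0 [ 3.43003366e-01  2.22928488e-02  1.91347758e+00 -4.44089210e-16
  1.20582222e+00  1.75148407e+00]
20 [ 0.39206498 -0.19021044  2.14767405 -0.1042089   0.8462347   1.85634222]
35 [ 0.44314475 -0.32028766  2.32443483 -0.30103938  0.5658401   2.05914623]
[ 0.32182532 -1.03991682  0.84440323]
```

View pics/side2.png

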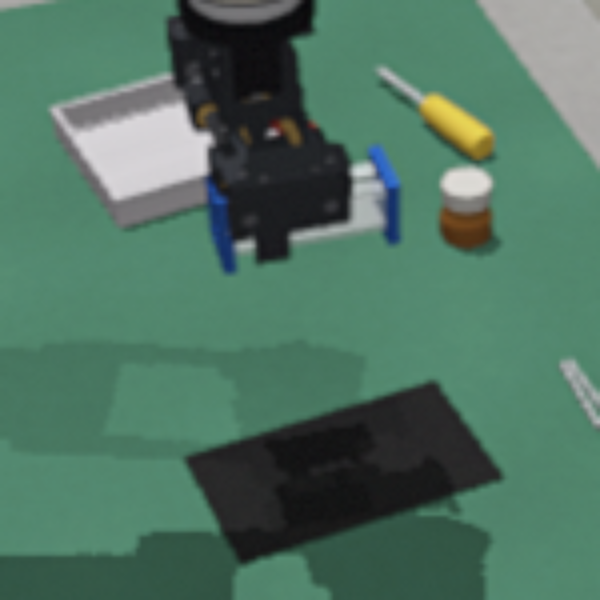

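The tube is held level (blue caps at (220,225) and (385,195)) and the pad is bare. Next I carry it over and look at the bar from close by.

Run:
```python
from h import *
ty=np.radians(9.3);M,A=tool(ty);M=M@np.diag([-1,-1,1])
manip.move_pose([.53,.205,.24],rv(M))
i,z,K,T=cap("wrist");cv2.imwrite("pics/w2.png",i);np.savez("w2.npz",i=i,z=z,K=K,T=T);print(manip.state()["clock"])
P=cloud(z,K,T);h=cv2.cvtColor(i,cv2.COLOR_BGR2HSV).astype(int)
m=((h[...,0]<8)|(h[...,0]>172))&(h[...,1]>120)&(abs(P[...,2]-.04)<.0035)&(P[...,0]>.58)
q=P[m];s,c=np.sin(ty),np.cos(ty);X=q[:,:2]@[c,s];Y=q[:,:2]@[-s,c]
print(len(q),cv2.minAreaRect(q[:,:2].astype(np.float32)),np.percentile(X,[1,5,50,95,99]),np.percentile(Y,[1,99]),np.median(q[:,2]))
f=np.polyfit(Y,X,1);print(np.degrees(-f[0]))
```

```text
10.3833
2705 ((0.6262657642364502, 0.22721657156944275), (0.011826382018625736, 0.15001115202903748), 9.154485702514648) [0.64940648 0.64956908 0.65501365 0.66039255 0.66053752] [0.04957618 0.19591466] 0.0398781677110836
-0.20426119729823658
```

View pics/w2.png

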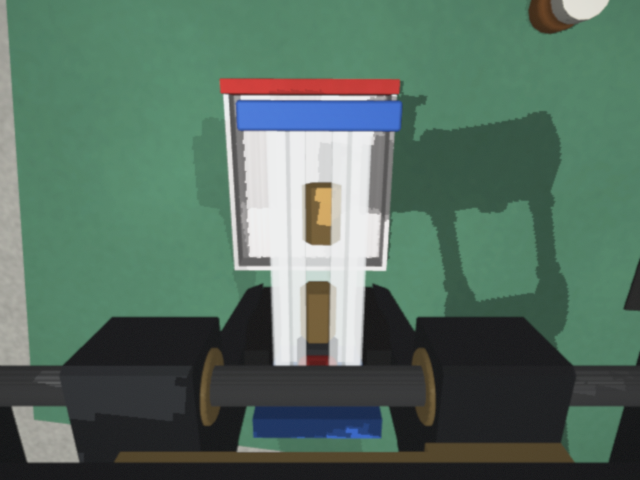

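The bar top is clearly visible at (222–400, 86), and one brass pillar shows behind the tongue. I now tilt through a small-j5 wrist spin to a pose above the bar.

```bash
cat >> h.py <<'E'
BY=np.radians(9.2)
def tap_pose(up,tip=52,dy=-.02,dx=-.001):
    M,A=tool(BY,np.radians(tip)); B=R.from_euler("z",BY).as_matrix()
    return np.array([.6263,.2272,.040])+B@[dx,dy,up]+A@[.030,0,.005], rv(M@np.diag([-1,-1,1]))
E
python3 - <<'E'
from h import *
qb=inverse_kinematics(*tap_pose(.08));print(qb)
print([np.round(inverse_kinematics(*tap_pose(u)),3) for u in(-.004,.03,.035)])
qm=np.array(qb);qm[4]=.05;qm[1]-=.15
qa=qm.copy();qa[3]=0;qa[5]=qm[5]+qm[3];print(qa,qm)
assert abs(qb[3]-3.6)<.8 and abs(qa[5])<2.5
for q in(qa,qm):
    manip.set_joints(q);s=manip.state();print(s["clock"],s["tool_pos"],s["gripper_width"])
manip.set_joints(qb);manip.move_linear(tap_pose(.03)[0],rate=.1)
s=manip.state();print(s["clock"],s["tool_pos"]-tap_pose(.03)[0],s["joint_pos"],s["contact_force"])
i,z,K,T=cap("side");cv2.imwrite("pics/side3.png",cv2.resize(i[100:240,200:380],(770,600)))
E
```

```text
[ 0.35501618  0.03743644  2.33358008  4.0214336   0.19888752 -2.32018587]
[array([ 0.355,  0.219,  2.359,  3.58 ,  0.367, -1.863]), array([ 0.355,  0.141,  2.353,  3.697,  0.293, -1.986]), array([ 0.355,  0.13 ,  2.351,  3.719,  0.283, -2.01 ])]
[ 0.35501618 -0.11256356  2.33358008  0.          0.05        1.70124773] [ 0.35501618 -0.11256356  2.33358008  4.0214336   0.05       -2.32018587]
11.4833 [0.60380295 0.24962131 0.19793084] 0.0295874904212877
14.8333 [0.6234916  0.24381009 0.21956292] 0.02946862042304107
15.9 [0.00113036 0.00050343 0.00232739] [ 0.35514062  0.13913389  2.35126895  3.69781952  0.2925667  -1.98719613] [-0.12597836 -0.09908281 -0.91788838]
```

View pics/side3.png

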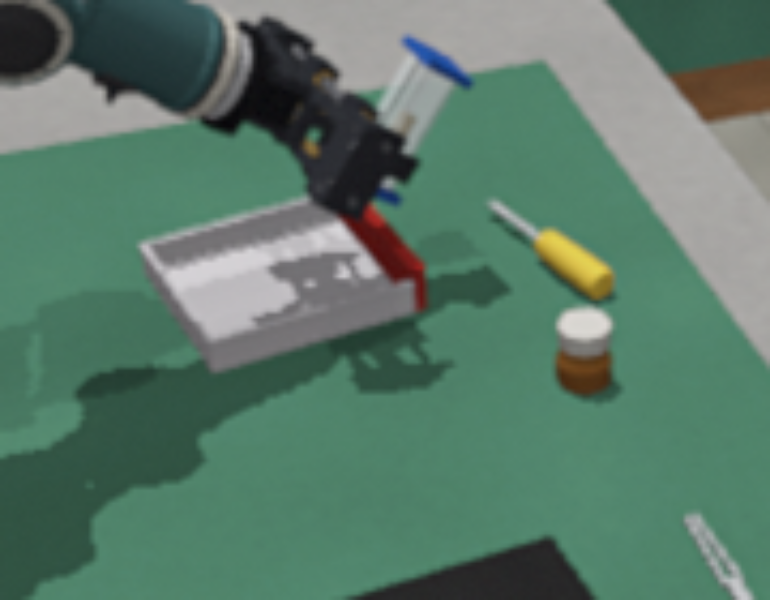

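The tube is tipped, with its rim (390,195) just above the red bar (390,240). Tap once and check.

```bash
cat >> h.py <<'E'
def tap(over=.004,rate=.16,up=.03):
    manip.move_linear(tap_pose(-over)[0],rate=rate); f=manip.state()
    manip.move_linear(tap_pose(up)[0],rate=.15); s=manip.state()
    print(round(s["clock"],2),"F at end",np.round(f["contact_force"],1),"tcp err",np.round((f["tool_pos"]-tap_pose(-over)[0])*1e3,1),"after Fz",np.round(s["contact_force"],2),s["gripper_width"])
def intray():
    i,z,K,T=cap("scene");P=cloud(z,K,T);B=R.from_euler("z",BY).as_matrix()
    p=(P-np.array([.6263,.2272,0]))@B
    m=(p[...,0]>-.152)&(p[...,0]<-.012)&(abs(p[...,1])<.062)&(p[...,2]>.009)&(p[...,2]<.022)&(z>0)
    n,l,st,ce=cv2.connectedComponentsWithStats(m.astype(np.uint8))
    for k in range(1,n):
        if st[k,4]>8: print("in tray",st[k,4],np.round(ce[k]),np.round(p[l==k].mean(0),3),i[l==k].mean(0).round())
    return i
E
python3 - <<'E'
from h import *
tap();intray();tap();intray()
E
```

```text
16.69 F at end [1.6 0.7 1.2] tcp err [2.2 0.7 2.7] after Fz [-0.14  0.08 -1.2 ] 0.02975368266545223
17.48 F at end [ 1.  -0.4  2.6] tcp err [1.1 0.2 0.2] after Fz [-0.26 -0.75 -0.97] 0.02973963867367144
in tray 40 [490. 294.] [-0.039 -0.024  0.017] [36. 36. 37.]
```

Run:
```python
from h import *
manip.dwell(.4);i=intray();s=manip.state();print(s["clock"],s["contact_force"])
cv2.imwrite("pics/t.png",cv2.resize(i[210:330,430:590],(800,600)))
```

```text
in tray 36 [491. 294.] [-0.04  -0.024  0.016] [36. 38. 41.]
17.9833 [-0.45594801  0.44330558 -0.35343973]
```

View pics/t.png

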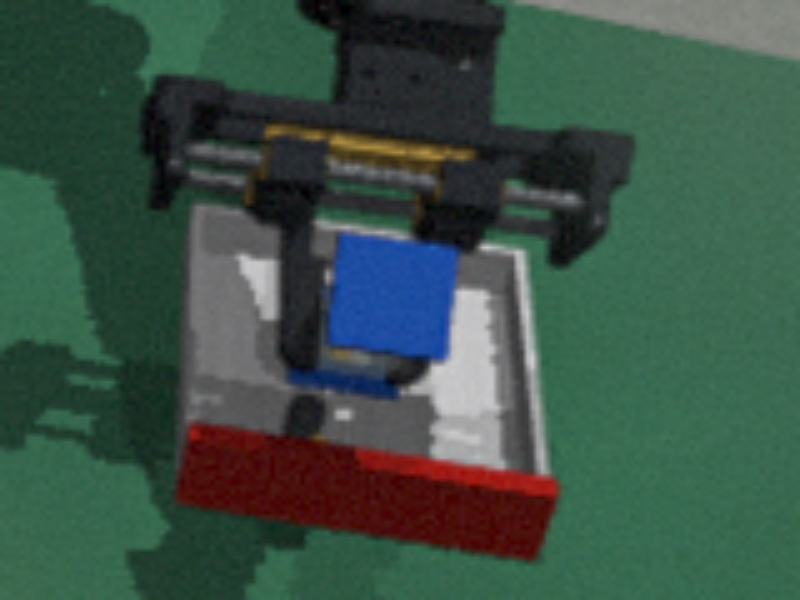

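The steel pillar is in the tray (305,412), with a trace of brass beside it (318,437). I can't tell yet whether the tube is empty, so I'll tap twice more and look through the barrel with the wrist camera.

Run:
```python
from h import *
tap();tap();i=cap("wrist")[0]; j=cap("side")[0]
cv2.imwrite("pics/w4.png",np.hstack([cv2.resize(i,(480,360)),cv2.resize(j[130:200,230:300],(320,360))]))
```

```text
18.73 F at end [ 0.1 -0.2 -0.3] tcp err [0.5 0.2 0.1] after Fz [-0.88  0.16 -0.45] 0.029046341015810884
19.47 F at end [1.  0.8 1.2] tcp err [-0.1 -0.  -1. ] after Fz [ 0.49  0.2  -2.03] 0.02970058946874141
```

View pics/w4.png

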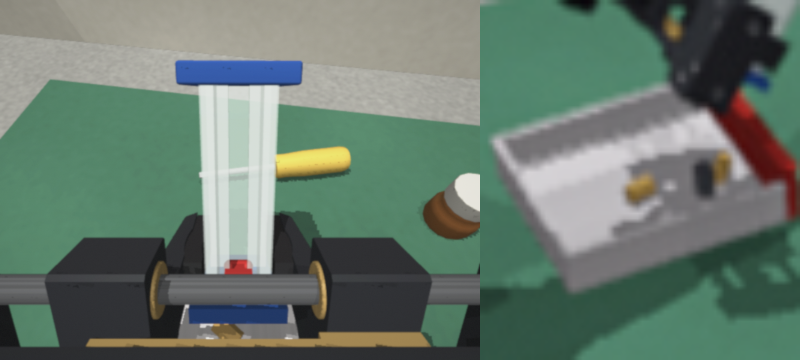

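All three pillars are in the tray: brass at (640,187) and (722,167), steel at (705,178). The barrel shows empty. Now back to the pad.

Run:
```python
from h import *
manip.move_linear(tap_pose(.08)[0],rate=.15)
qb=manip.state()["joint_pos"].copy()
qm=qb.copy();qm[4]=.05;qm[1]-=.15
qa=qm.copy();qa[3]=0;qa[5]=qm[5]+qm[3]
manip.set_joints(qm);manip.set_joints(qa)
y=np.radians(5.9);M,A=tool(y);M=M@np.diag([-1,-1,1])
p=np.array([.556,-.193,.009])+A@[-.025,0,0]
manip.move_pose(p+[0,0,.12],rv(M));manip.dwell(.2)
i,z,K,T=cap("wrist");P=cloud(z,K,T);h=cv2.cvtColor(i,cv2.COLOR_BGR2HSV).astype(int)
m=(h[...,0]>100)&(h[...,0]<125)&(h[...,1]>120)&(P[...,2]>.1)
s=manip.state();q=(P[m]-s["tool_pos"])@A
t=q[q[:,0]>.03];b=q[q[:,0]<-.0];print(s["clock"],s["joint_pos"])
print("tail in tube axes rel TCP: exp x~.076 z~.039",np.median(t,0),np.percentile(t[:,2],95),len(t),"mouth",np.median(b,0) if len(b) else 0,len(b))
```

```text
25.7167 [-3.95501562e-01  1.53027146e-01  1.94995754e+00  8.41659425e-05
  1.03840913e+00  1.07101909e+00]
tail in tube axes rel TCP: exp x~.076 z~.039 [0.080902   0.0011623  0.03931454] 0.04046510498404657 5475 mouth [-0.02009284  0.00051101  0.04055767] 3216
```

Run:
```python
from h import *
y=np.radians(5.9);M,A=tool(y)
p=np.array([.556,-.193,.009])+A@[-.030,0,0]
manip.move_linear(p+[0,0,.02],rate=.12);manip.move_linear(p+[0,0,.0005],rate=.03)
s=manip.state();print(s["clock"],s["contact_force"])
manip.set_gripper(.075);manip.dwell(.2)
manip.move_linear(p+[0,0,.12],rate=.12);manip.move_linear(p+[-.06,0,.2],rate=.2);manip.dwell(.2)
i,z,K,T=cap("wrist");P=cloud(z,K,T);h=cv2.cvtColor(i,cv2.COLOR_BGR2HSV).astype(int)
m=(h[...,0]>100)&(h[...,0]<125)&(h[...,1]>120)&(P[...,2]<.055)&(P[...,2]>.0445)
q=(P[m]-[.556,-.193,0])@A;print([ (len(k),np.median(k,0).round(4)) for k in(q[q[:,0]>0],q[q[:,0]<0])])
intray();print(manip.state()["clock"])
j=cap("side")[0];cv2.imwrite("pics/f.png",np.hstack([cv2.resize(i,(400,300)),cv2.resize(j[130:280,220:420],(400,300))]))
```

```text
27.5 [-0.68240808 -0.20175542 -0.98736438]
[(855, array([0.0505, 0.0003, 0.0478])), (572, array([-0.0509,  0.001 ,  0.0477]))]
in tray 43 [497. 282.] [-0.086 -0.008  0.013] [ 56. 109. 136.]
in tray 34 [490. 295.] [-0.039 -0.024  0.016] [50. 54. 62.]
30.6
```

View pics/f.png

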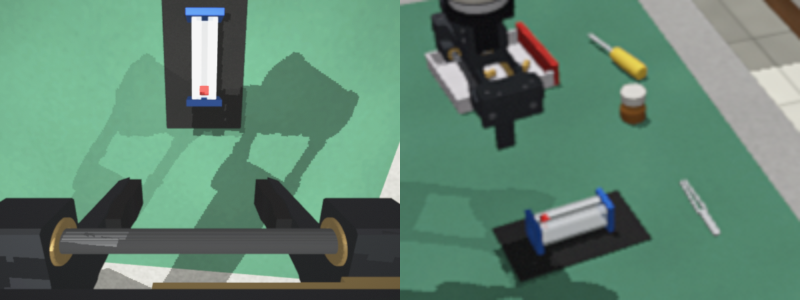

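The empty tube lies flat and centred on the pad (205,57 / 570,220), the pillars are in the tray, and the bystanders are untouched.

```bash
python3 -c "
from cell import order
print(order.close_job())"
```

```text
the job is handed in; nothing more can be done
None
```

The job is handed in, about 31 s on the robot's clock: all three pillars are in the tray, the empty tube lies flat and released on the black pad, and the jar, tweezers and screwdriver look undisturbed in the last picture.

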